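# Pin the glaze shelf and level it with its foot

## Task

Push the left hinge pin of the small test-tile shelf fully home, then take the black knob of the shelf's levelling foot, press it down so that the foot stands firmly on its pad, and turn it until the bubble of the spirit level rests between its two rings. Finish while still holding the knob and pressing it down with the bubble centred: do not let go. Leave the glaze jar, the wood block and the test tile where they are.

Things in the scene. Friction and masses are not known exactly. Their poses are not given: they have to be found in the camera images.
- stand: grey steel base plate 200 x 200 x 8 mm fixed to the bench, with two forks at its far edge (plates 78 mm high) that carry a tilting plywood shelf 170 x 210 x 14 mm (x -110 to 60 mm, top 69 mm high when level). Origin: centre of the plate's underside; x from the foot's edge to the hinge, y left along the hinge, z up. Hinge axis along y at x = 80, z = 62 mm
- hinge_pin (a joint): steel pin of the left (+y) fork, a 22 mm round head, 6 mm thick, on a 9 mm shank along the stand's y axis. Value: m that the pin still stands out; 0 = head seated against the fork, 0.026 to 0.030 at the start (only started in the outer plate). It slides in towards the stand's -y against about 4 N of friction and stays where it is left
- pin_head (a point): centre of the outer face of that pin's head, 62 mm above the bench; push here towards the stand's -y
- knob: black wing knob on top of the levelling screw, at the near left of the shelf (stand x = -80, y = 60 mm): a disc 48 mm in diameter, 8 mm thick, with an upright grip bar on it, 44 long (knob's x), 14 wide (y), 31 mm high. Origin: underside of the disc, z up. It turns with about 0.1 Nm and stays as turned; a clockwise turn (from above) of 0.4 to 1.6 rad is needed
- knob_grip (a point): on the knob's axis, 20 mm above the disc's top, halfway up the grip bar; x along the bar, z up. Fingertips either side of the bar can rest on the disc and press it down
- foot: steel screw 11 mm thick below the knob, with a round end. Origin on its axis, 4 mm below the knob's disc. Unpressed, a spring under the shelf holds it 6 to 11 mm clear of its pad; pressing the knob down that far lands it, which takes some 5 N; force beyond that bears on the pad. Clockwise it screws down out of the shelf, 4 mm per rad, and so lifts the shelf's near edge
- bench_pad: fixed round rubber pad, 34 mm in diameter, on the base plate under the foot; its height differs by a few mm from start to start. Origin: centre of its top
- bubble (a joint): position in m of the white bubble (16 mm long) in the green tube of the spirit level: 0 = centred, positive towards the robot (near edge high), negative towards the hinge (near edge low); 5 mm of play either way between the two black rings. Unpressed about +0.020. With the foot pressed on its pad it starts negative, and turning the knob clockwise moves it by about +20 mm per rad
- level_mid (a point): middle of the top of the spirit level, an aluminium body 130 x 26 x 28 mm along the stand's x axis, screwed to the right part of the shelf (stand x = -25, y = -65 mm), top 97 mm above the bench
- jar_peat: glaze jar with white lid, 52 mm in diameter, 69 mm high, standing left of the shelf; leave alone. Origin: centre of its underside
- wood_block: upright wooden block 32 x 18 x 58 mm, right of the shelf; leave alone. Origin: centre of its underside
- test_tile: flat test tile 42 x 42 x 7 mm lying before the shelf; leave alone. Origin: centre of its underside

How it is judged:
On the way, in this order (a step that is already met when the one before it is completed fails the run):
1. the hinge pin is seated (value of joint hinge_pin below 0.002 m), for 0.2 s.
2. the knob is held and pressed, the foot stands on its pad (contact force between the fingers and knob above 2 N and contact force between foot and bench_pad above 1.5 N), for 0.2 s.
At the end, for the whole second after the job is handed in: The hinge pin's head is within 2 mm of the fork, the bubble is within 5 mm of centre (between the rings), the foot bears on its pad with more than 1.5 N and the fingers are still on the knob with more than 2 N, all through the last second (all of step 2 and value of joint hinge_pin below 0.002 m and value of joint bubble between -0.005 and 0.005 m); the arm keeps its last pose, push and grip.
It fails at once if a bystander is pushed away or knocked over (distance of any of jar_peat, wood_block, test_tile from where it was at the start of the episode above 0.03 m or angle between any of jar_peat, wood_block's own z axis and vertical above 0.5 rad).
It also fails if it takes over 56 s, if anything falls off the work surface, if the arm or the gripper's body presses on something with over 40 N, if the wrist force passes 120 N, or if a joint passes its speed limit or range.

## Robot

A 6-joint arm with a two-finger parallel gripper is mounted at the origin on a cart in front of the work surface, level with it; the furniture and walls round the work are solid. World frame = base frame: x ahead of the robot, y to its left, z up, the work surface at z = 0. Lengths are in m, angles in rad, forces in N, time in s.
With the tool pointing down it reaches from about 0.35 to 0.975 m from the base axis. Payload 4.9 kg.
Tool frame: the origin (TCP) lies at the very end of the fingers, on their centre line; the grasp point (between the pads) lies 19 mm behind it; z points along the fingers, y is the line along which they close (so a half turn about z gives the same grasp; the last joint's range is limited). The gripper opens to 85 mm and grips with 20 to 120 N. Pads are 22 mm wide; open, the fingers measure 114 mm over their backs; the gripper's body (76 mm by 85 mm) begins 54 mm behind the grasp point. The pads swing forward as they close: fully open they stand 13 mm farther back than shut.
Start: joints at [-1.263, 0.053, 1.613, -0, 1.476, -0.119], TCP at [0.259, -0.569, 0.231] pointing down, gripper open.
Joint ranges: [-3.01, 3.01], [-1.01, 2.22], [0.06, 2.58], [-1.02, 4.17], [0.09, 2.62], [-3.14, 3.14]. Speed limits (rad/s): [2.57, 2.57, 3.14, 3.14, 3.14, 3.14].

## Interface

Orientations are given as a unit quaternion [w, x, y, z].
In Python, from plant import * gives the robot as it stands.
- The arm moves only by the tool jog_arm, never from a script. Its argument "moves" is a list that holds one entry, the list of rows, each a list of 7 numbers: the finger opening in cm, from 0 to 8.54, then the shift along the tool's x, y, z in cm, then the turn, a rotation vector about the tool's x, y, z in rad. A call has 1 to 20 rows; each row shifts and turns the commanded pose from where the row before left it, along the tool's axes as they then stand; what a row does not reach is not made up. A row lasts 1/12 s, in which the tool goes at most 41.7 mm and 7.16 degrees, less where a joint would pass 70% of its speed; a pose out of reach is approached as far as the arm can. A call is refused whole if a number of a shift passes 4.17 or a number of a turn 0.125, either way. A call with a gripper value outside its range is refused whole. The fingers move at their own pace and stop on an object; the grip force is fixed at half the most. Time passes only in rows, so rows that do not move let the fingers close. It gives the time, the measured TCP pose, the force, the opening and the grip force at its end, in the units of the state.
- state(): the state, without advancing time (a new reading comes with each control period).
- grab_frame(name): name is "side" or "top"; returns a dict with "color" (420x560x3 uint8, blue, green, red), "depth" (420x560 float32, m along the optical axis (not along the pixel's ray), 0 where there is no reading), "fx", "fy", "cx", "cy" (pixels), "R" (3x3) and "t" (3): a world point X has camera coordinates R X + t. Camera axes: x right, y down, z forward; pixel columns grow to the right and rows downward; lengths in m; the calibration is good to about 2 mm. A picture is of the moment at which its call begins.
- job_done(): hands the job in; it is judged then, once.
Trained networks look in a picture, given as the dict that the camera call returned (one of the last four; its "shot" number tells which), for a name from the list of things; names that differ only in an ending like _2 or _b are one class to them, and where a whole thing is asked for, a point or a joint stands for the part that bears it (a point fixed in the world has none). Each returns a list of dicts, best first, with "p" (0 to 1); they miss things now and then, are a little off and sometimes report something else, mostly with a low value. They report only what shows in the picture. A call takes as long as a camera call.
- recognise(name, picture): "rect" ([centre column, centre row, width, height] in pixels, round what is visible of it).
- regions_of(name, picture): "pixels" (420x560 bool, what is visible of it) and "rect" ([centre column, centre row, width, height] in pixels, round what is visible of it).
The state is a dict: "time": time; "joint_pos": joint angles; "joint_vel": joint speeds; "joint_efforts": joint torques, N m; "tool_pos": TCP position; "tool_rot": TCP orientation; "contact_force": force on the tool from outside, world axes, zero at the start; "ft_torque": the same for the moment, N m; "gripper_width": opening from 0.0 (shut) to 1.0 (fully open); "grasp_force": force on a finger pad.
Only numpy, scipy, OpenCV 4.12 (cv2) and the standard library are available. Lean on these libraries where they do the work, as an engineer would, in place of code of your own. Each camera call takes 0.05 s, during which the arm holds its last target. There are 200 camera calls.

## Working session

There is one attempt and no reset: what is moved stays moved. The work goes in short steps, Python scripts to look and compute and a tool call to move; the robot and the scene stay as the last step left them, time stands still between calls to the robot, and variables do not carry over. Pictures are saved under pics/ and viewed, at most 10 in all, crops included, and the job is handed in when it is done.

Besides the shell and the picture viewer there is one more tool, called after "Call:" as name(argument=value, ...), one argument or row to a line, values as JSON. jog_arm: Moves the arm, as the interface text tells. Its arguments: {"type":"object","properties":{"moves":{"type":"array"}},"required":["moves"]}

```bash
mkdir -p pics; cat > h.py <<'E'
from plant import *
import numpy as np, cv2
def back(f,px):
    # px mask -> world points
    v,u=np.nonzero(px&(f["depth"]>0)); d=f["depth"][v,u]
    P=np.stack([(u-f["cx"])/f["fx"]*d,(v-f["cy"])/f["fy"]*d,d],1)
    return (P-f["t"])@f["R"]
E
python3 - <<'E'
from h import *
np.set_printoptions(precision=4,suppress=True)
s=state();print({k:np.round(v,3) for k,v in s.items()})
for n in("side","top"):
    f=grab_frame(n);cv2.imwrite(f"pics/{n}0.png",f["color"]);print(n,f["fx"],"cam",-f["R"].T@f["t"], f["R"][2])
    for k in("hinge_pin","knob","level_mid","stand","jar_peat","wood_block","test_tile","bench_pad","bubble"):
        r=regions_of(k,f)
        if r:
            P=back(f,r[0]["pixels"]);print(k,round(r[0]["p"],2),np.round(r[0]["rect"]),len(P),P.mean(0) if len(P) else 0,*(np.percentile(P,[2,98],axis=0) if len(P) else []))
E
```

```text
{'time': np.float64(0.0), 'joint_pos': array([-1.263,  0.053,  1.614,  0.   ,  1.476, -0.119]), 'joint_vel': array([ 0.   ,  0.002, -0.001,  0.   , -0.002, -0.001]), 'joint_efforts': array([ -0.002, -39.368, -37.018,  -0.   ,   0.007,   0.   ]), 'tool_pos': array([ 0.259, -0.568,  0.23 ]), 'tool_rot': array([-0.001,  0.977,  0.212, -0.   ]), 'contact_force': array([-0.079,  0.142,  0.495]), 'ft_torque': array([ 0.006, -0.053,  0.   ]), 'grasp_force': np.float64(0.0), 'gripper_width': np.float64(0.996)}
side 479.97211306230105 cam [ 0.5382 -0.7659  0.5859] [ 0.0059  0.8406 -0.5416]
hinge_pin 0.53 [312. 197.   8.   9.] 65 [0.6114 0.099  0.0638] [0.6019 0.062  0.0009] [0.6208 0.2171 0.0787]
knob 0.62 [240. 201.  27.  23.] 582 [ 0.4678 -0.0028  0.1166] [ 0.4454 -0.0181  0.0988] [0.4889 0.0092 0.1367]
level_mid 0.62 [286. 236. 122.  91.] 7214 [ 0.5291 -0.0657  0.0787] [ 0.4461 -0.156   0.0624] [0.6228 0.0502 0.1295]
stand 0.7 [291. 247. 129. 120.] 10701 [ 0.5468 -0.0743  0.0603] [ 0.4491 -0.1543  0.0061] [0.6541 0.0534 0.1227]
jar_peat 0.83 [250. 193.  24.  22.] 300 [0.4842 0.1284 0.0627]
[... 346 characters left out ...]
.0007 -0.9866]
knob 0.7 [294. 250.  26.  28.] 518 [0.4672 0.0054 0.1145] [ 0.4461 -0.0156  0.0991] [0.4892 0.0263 0.1368]
level_mid 0.88 [323. 214. 115. 108.] 8998 [ 0.5306 -0.045   0.0763] [ 0.4445 -0.1481  0.0675] [0.6226 0.056  0.13  ]
stand 0.88 [314. 214. 129. 115.] 10259 [ 0.5437 -0.0421  0.0703] [ 0.4451 -0.1459  0.0056] [0.6542 0.0617 0.1069]
jar_peat 0.92 [232. 244.  29.  28.] 594 [0.477  0.1331 0.0654] [0.454  0.1089 0.0009] [0.5015 0.1593 0.0718]
wood_block 0.68 [396. 208.  18.  18.] 223 [ 0.5676 -0.205   0.0438] [ 0.5546 -0.2154  0.0075] [ 0.5842 -0.1978  0.0603]
test_tile 0.95 [313. 290.  26.  27.] 397 [ 0.3932 -0.0356  0.0062] [ 0.3713 -0.0589  0.0005] [ 0.4149 -0.013   0.0095]
```

```bash
python3 - <<'E'
import cv2,numpy as np
a=cv2.imread("pics/side0.png")[140:340,180:380];b=cv2.imread("pics/top0.png")[140:320,210:410]
b=cv2.copyMakeBorder(b,0,20,0,0,0)
cv2.imwrite("pics/c0.png",cv2.resize(np.hstack([a,b]),(800,400),interpolation=3))
E
```

```text
(no output)
```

View pics/c0.png

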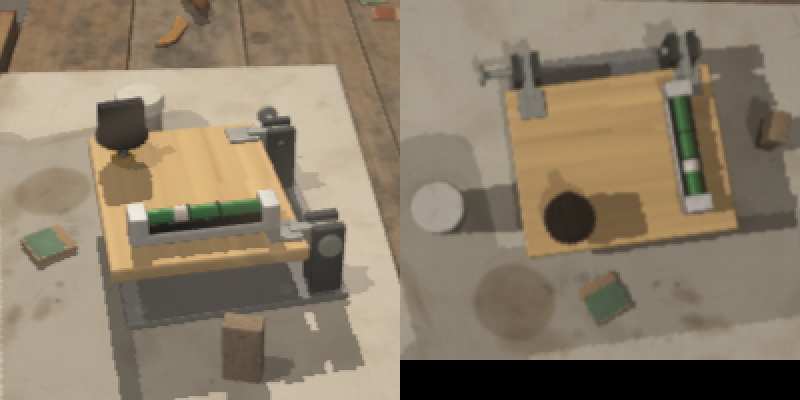

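The left (side) and right (top) crops show the pin head sticking out on the left fork (top picture, about col 252, row 176), the black knob (294, 250), and the level at right with its bubble towards the robot. The jar stands left of the knob.

```bash
python3 - <<'E'
from h import *
np.set_printoptions(precision=4,suppress=True)
A=[]
for n in("side","top"):
    f=grab_frame(n)
    k=regions_of("knob",f)[0]["pixels"];P=back(f,k);b=P[(P[:,2]>.112)];print(n,"bar",len(b),cv2.minAreaRect((b[:,:2]*1000).astype(np.float32)))
    b=P[(P[:,2]>.128)];print("bartop",cv2.minAreaRect((b[:,:2]*1000).astype(np.float32)),b.mean(0), P[:,2].max())
    s=regions_of("level_mid",f)[0]["pixels"];P=back(f,s);P=P[(P[:,2]>.055)];print("shelf",cv2.minAreaRect((P[:,:2]*1000).astype(np.float32)))
    if n=="top":
        m=np.zeros_like(k);m[166:188,245:268]=1;v,u=np.nonzero(m)
        Q=back(f,m&(f["depth"]>0));Q=Q[(Q[:,2]>.045)];print("pin",Q[np.argsort(-Q[:,1])][:40])
    a=back(f,np.ones_like(k)); hi=a[(a[:,2]>.094)&(a[:,2]<.13)&(a[:,1]<-.05)&(a[:,0]>.4)&(a[:,0]<.65)&(a[:,1]>-.16)];print("level",cv2.minAreaRect((hi[:,:2]*1000).astype(np.float32)),hi.mean(0))
    hi=a[(abs(a[:,1])<.06)&(a[:,0]>.5)&(a[:,0]<.6)&(a[:,2]>.05)&(a[:,2]<.1)]
    c=np.linalg.lstsq(np.c_[hi[:,:2],np.ones(len(hi))],hi[:,2],rcond=None)[0];print("plane",c)
E
```

```text
side bar 326 ((467.2512512207031, 2.221832275390625), (43.60310745239258, 15.843504905700684), 12.622941017150879)
bartop ((467.3760070800781, 2.6847620010375977), (43.20035934448242, 14.795105934143066), 11.791885375976562) [0.4664 0.0005 0.1334] 0.13794194366934293
shelf ((544.7330932617188, -43.83219909667969), (201.1515350341797, 212.89129638671875), 10.138978004455566)
level ((541.5960083007812, -109.92605590820312), (129.51959228515625, 27.597867965698242), 9.246262550354004) [ 0.5375 -0.1128  0.098 ]
plane [-0.0165  0.0042  0.0807]
top bar 194 ((467.7681884765625, 4.426417350769043), (42.93739700317383, 13.851019859313965), 14.906091690063477)
bartop ((467.979248046875, 4.463522911071777), (42.49875259399414, 13.743512153625488), 14.5961275100708) [0.4675 0.0045 0.1348] 0.13861892715255464
shelf ((546.6371459960938, -43.57246398925781), (200.98365783691406, 210.6630096435547), 9.678983688354492)
pin [[0.6207 0.0987 0.0698]
 [0.6187 0.0987 0.0696]
 [0.6161 0.0984 0.0717]
 [0.6139 0.0983 0.0723]
 [0.6117 0.0982 0.0729]
 [0.6204 0.0966 0.0714]
 [0.6183 0.0965 0.0713]
 [0.604  0.0
[... 248 characters left out ...]
14]
 [0.6163 0.0944 0.0716]
 [0.6136 0.0942 0.0739]
 [0.6047 0.0942 0.0677]
 [0.61   0.0942 0.0717]
 [0.6063 0.0941 0.07  ]
 [0.6113 0.094  0.0748]
 [0.6075 0.094  0.0735]
 [0.6156 0.0926 0.066 ]
 [0.613  0.0924 0.0681]
 [0.6112 0.0924 0.0671]
 [0.6038 0.0923 0.0631]
 [0.6054 0.0923 0.0651]
 [0.6069 0.0922 0.0675]
 [0.6083 0.0921 0.0703]
 [0.619  0.091  0.061 ]
 [0.6159 0.0907 0.0651]
 [0.6137 0.0906 0.0653]
 [0.6116 0.0905 0.0654]
 [0.6178 0.0887 0.066 ]
 [0.6154 0.0885 0.0673]
 [0.6135 0.0885 0.0667]
 [0.6112 0.0883 0.0673]]
level ((543.0037231445312, -109.60379028320312), (130.06773376464844, 26.247804641723633), 9.635994911193848) [ 0.5399 -0.1096  0.0981]
plane [-0.0155  0.0018  0.0796]
```

Call:
jog_arm(
  moves=[
    [[0, 0, 0, 0, 0, 0, 0.087], [0, 0, 0, 0, 0, 0, 0.087], [0, 0, 0, 0, 0, 0, 0.087], [0, 2.3, -3.2, 0, 0, 0, 0], [0, 2.3, -3.2, 0, 0, 0, 0], [0, 2.3, -3.2, 0, 0, 0, 0], [0, 2.3, -3.2, 0, 0, 0, 0], [0, 2.3, -3.2, 0, 0, 0, 0], [0, 2.3, -3.2, 0, 0, 0, 0], [0, 2.3, -3.2, 0, 0, 0, 0], [0, 2.3, -3.2, 0, 0, 0, 0], [0, 2.3, -3.2, 0, 0, 0, 0], [0, 2.3, -3.2, 0, 0, 0, 0], [0, 2.3, -3.2, 0, 0, 0, 0], [0, 2.3, -3.2, 0, 0, 0, 0], [0, 2.3, -3.2, 0, 0, 0, 0], [0, 2.3, -3.2, 0, 0, 0, 0], [0, 2.3, -3.2, 0, 0, 0, 0], [0, 2.3, -3.2, 0, 0, 0, 0], [0, 2.3, -3.2, 0, 0, 0, 0]],
  ],
)

```text
time: 2.97
tool_pos: [0.5551, 0.0342, 0.2316]
tool_rot: [0.0, 0.997, 0.083, 0.0]
contact_force: [0.8, -1.0, -0.1]
gripper_width: 0.003
grasp_force: 0.0
```

```bash
cat >> h.py <<'E'
from scipy.spatial.transform import Rotation as Ro
def to(p,yaw):
    s=state();R=Ro.from_quat(np.roll(s["tool_rot"],-1)).as_matrix();d=R.T@(np.array(p)-s["tool_pos"])*100
    W=Ro.from_euler("ZX",[yaw,np.pi]).as_matrix()
    print("t",s["time"],"pos",np.round(s["tool_pos"],4),"d cm",np.round(d,2),"rot",np.round(Ro.from_matrix(R.T@W).as_rotvec(),3),"F",np.round(s["contact_force"],1),"j",np.round(s["joint_pos"],2),"g",s["gripper_width"],s["grasp_force"])
E
python3 -c "
from h import *
to((.6055,.148,.052),.166)"
```

```text
t 2.9667 pos [0.5551 0.0342 0.2316] d cm [  6.84 -10.4   17.96] rot [ 0.    -0.001  0.   ] F [ 0.8 -1.  -0.1] j [-0.07 -0.11  1.77 -0.    1.48  1.33] g 0.002534693277928488 0.0
```

Call:
jog_arm(
  moves=[
    [[0, 2.3, -3.4, 0, 0, 0, 0], [0, 2.3, -3.4, 0, 0, 0, 0], [0, 2.2, -3.4, 0, 0, 0, 0], [0, 0, 0, 3, 0, 0, 0], [0, 0, 0, 3, 0, 0, 0], [0, 0, 0, 3, 0, 0, 0], [0, 0, 0, 3, 0, 0, 0], [0, 0, 0, 3, 0, 0, 0], [0, 0, 0, 2.9, 0, 0, 0], [0, 0, 0, 0, 0, 0, 0], [0, 0, 0, 0, 0, 0, 0]],
  ],
)

```text
time: 3.88
tool_pos: [0.6032, 0.1438, 0.0505]
tool_rot: [0.0, 0.997, 0.083, -0.002]
contact_force: [0.1, 0.0, 0.2]
gripper_width: 0.0
grasp_force: 0.0
```

```bash
python3 -c "
from h import *
to((.6055,.148,.052),.166)
s=grab_frame('side');t=grab_frame('top')
cv2.imwrite('pics/c1.png',cv2.resize(np.hstack([s['color'][140:290,230:380],t['color'][110:260,200:350]]),(800,400),interpolation=3))"
```

```text
t 3.8833 pos [0.6032 0.1438 0.0505] d cm [ 0.29 -0.38 -0.15] rot [-0.     0.004 -0.   ] F [0.1 0.  0.2] j [0.11 0.22 1.75 0.   1.18 1.52] g 0.00042441879121785943 0.0
```

View pics/c1.png

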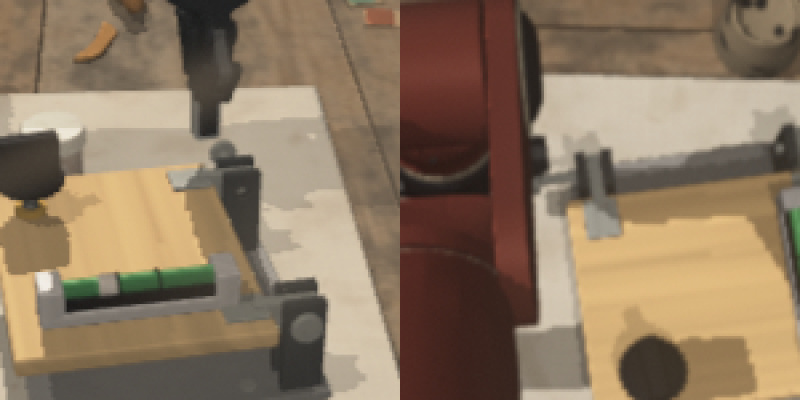

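Left: closed fingers stand just outside the pin head, which is at about crop (222,150). Pushing along tool +y.

Call:
jog_arm(
  moves=[
    [[0, 0.2, 0.7, 0, 0, 0, 0], [0, 0.1, 0.7, 0, 0, 0, 0], [0, 0, 0.7, 0, 0, 0, 0], [0, 0, 0.7, 0, 0, 0, 0], [0, 0, 0.5, 0, 0, 0, 0], [0, 0, 0.5, 0, 0, 0, 0], [0, 0, 0.5, 0, 0, 0, 0], [0, 0, 0.5, 0, 0, 0, 0], [0, 0, 0.3, 0, 0, 0, 0], [0, 0, 0, 0, 0, 0, 0]],
  ],
)

```text
time: 4.82
tool_pos: [0.6168, 0.0939, 0.053]
tool_rot: [-0.0, 0.997, 0.083, 0.001]
contact_force: [-0.0, 1.8, 2.1]
gripper_width: -0.004
grasp_force: 1.2
```

```bash
python3 -c "
from h import *
to((.6352-.165*.1165,-.0293+.986*.1165,.052),.166)"
```

```text
t 4.8167 pos [0.6168 0.0939 0.053 ] d cm [-0.22  0.81  0.1 ] rot [-0.    -0.001 -0.001] F [-0.   1.8  2.1] j [0.03 0.22 1.75 0.   1.18 1.44] g -0.004184825037738506 1.185121200978756
```

Call:
jog_arm(
  moves=[
    [[0, -0.1, 0.3, 0, 0, 0, 0], [0, 0, 0.3, 0, 0, 0, 0], [0, 0, 0.2, 0, 0, 0, 0], [0, 0, 0.1, 0, 0, 0, 0], [0, 0, 0, 0, 0, 0, 0], [0, 0, 0, 0, 0, 0, 0]],
  ],
)

```text
time: 5.32
tool_pos: [0.6167, 0.0851, 0.0523]
tool_rot: [0.0, 0.997, 0.083, 0.0]
contact_force: [0.7, 3.2, 1.4]
gripper_width: 0.005
grasp_force: 1.5
```

Call:
jog_arm(
  moves=[
    [[0, 0, 0.2, 0, 0, 0, 0], [0, 0, 0.1, 0, 0, 0, 0], [0, 0, 0, 0, 0, 0, 0], [0, 0, 0, 0, 0, 0, 0]],
  ],
)

```text
time: 5.65
tool_pos: [0.6168, 0.0842, 0.0523]
tool_rot: [-0.002, 0.997, 0.083, -0.0]
contact_force: [-0.2, 10.7, 2.6]
gripper_width: -0.001
grasp_force: 5.0
```

Call:
jog_arm(
  moves=[
    [[0, 0, 0.2, 0, 0, 0, 0], [0, 0, 0, 0, 0, 0, 0], [0, 0, 0, 0, 0, 0, 0], [0, 0, 0, 0, 0, 0, 0]],
  ],
)

```text
time: 5.98
tool_pos: [0.6168, 0.0841, 0.0523]
tool_rot: [-0.004, 0.997, 0.083, -0.0]
contact_force: [0.2, 15.3, 4.5]
gripper_width: -0.001
grasp_force: 7.9
```

```bash
python3 -c "
from h import *
to((.4675,.0035,.2),.235)
s=grab_frame('side');t=grab_frame('top')
cv2.imwrite('pics/c2.png',cv2.resize(np.hstack([s['color'][140:290,230:380],t['color'][110:260,200:350]]),(800,400),interpolation=3))"
```

```text
t 5.9833 pos [0.6168 0.0841 0.0523] d cm [-16.06   5.37 -14.81] rot [-0.007 -0.    -0.069] F [ 0.2 15.3  4.5] j [0.01 0.22 1.75 0.01 1.18 1.41] g -0.0013054265753026774 7.903082370758057
```

View pics/c2.png

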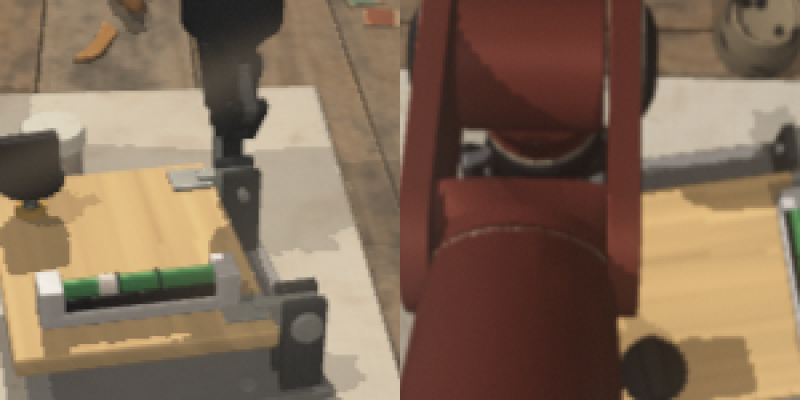

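The fingers have driven the head up against the fork with a hard stop at 15 N. Retreating and looking again.

Call:
jog_arm(
  moves=[
    [[0, 0, -1, 0, 0, 0, 0], [0, 0, -1.5, 0, 0, 0, 0], [0, 0, -1.5, 0, 0, 0, 0], [0, 0, 0, -3, 0, 0, 0], [0, 0, 0, -4, 0, 0, 0], [0, 0, 0, -4, 0, 0, 0], [0, 0, 0, -4, 0, 0, 0], [5, -3, 1.5, 0, 0, 0, 0.07], [5, -3, 1.5, 0, 0, 0, 0], [5, -3, 1.5, 0, 0, 0, 0], [5, -3, 1.5, 0, 0, 0, 0], [5, -3, 1.5, 0, 0, 0, 0], [5, 0, 0, 0, 0, 0, 0], [5, 0, 0, 0, 0, 0, 0]],
  ],
)

```text
time: 7.25
tool_pos: [0.4687, 0.0285, 0.2016]
tool_rot: [0.0, 0.999, 0.047, -0.0]
contact_force: [0.5, -0.9, -0.1]
gripper_width: 0.586
grasp_force: 0.0
```

```bash
python3 -c "
from h import *
to((.4675,.0035,.2),.235)
s=grab_frame('side');t=grab_frame('top')
cv2.imwrite('pics/c3.png',cv2.resize(np.hstack([s['color'][140:290,230:380],t['color'][110:260,200:350]]),(800,400),interpolation=3))
for f in(s,t):
  for k in('knob','hinge_pin'):
    r=regions_of(k,f)
    if r: print(k,r[0]['p'],r[0]['rect'])"
```

```text
t 7.25 pos [0.4687 0.0285 0.2016] d cm [-0.35  2.47  0.17] rot [ 0.001  0.001 -0.141] F [ 0.5 -0.9 -0.1] j [-0.1  -0.31  2.   -0.    1.46  1.38] g 0.586268680956046 0.0
knob 0.56 [242.7, 201.4, 30.6, 24.8]
hinge_pin 0.38 [240.0, 200.9, 31.8, 25.0]
knob 0.7 [325.1, 213.9, 111.1, 108.5]
```

View pics/c3.png

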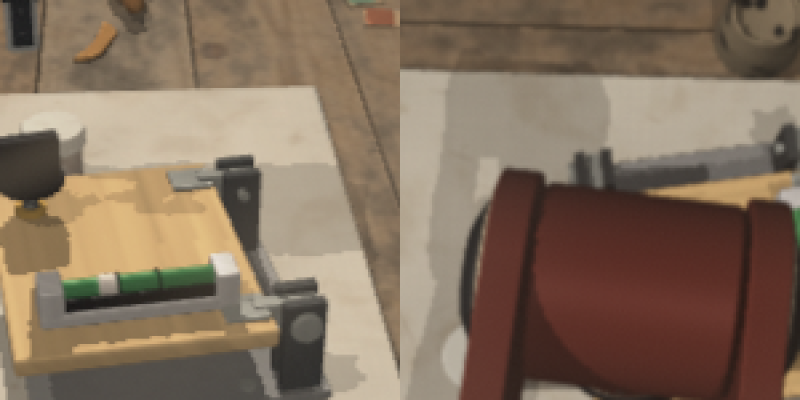

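The head no longer protrudes from the left fork (the top crop near (585,165) shows only the fork), so the pin is seated. Now to the knob.

Call:
jog_arm(
  moves=[
    [[5, 0, 0, 0, 0, 0, -0.07], [5, 0, 0, 0, 0, 0, -0.07], [5, -0.7, 2.4, 0, 0, 0, 0], [5, 0, 0, 2, 0, 0, 0], [5, 0, 0, 2, 0, 0, 0], [5, 0, 0, 0, 0, 0, 0], [5, 0, 0, 0, 0, 0, 0]],
  ],
)

```text
time: 8.13
tool_pos: [0.4683, 0.004, 0.1612]
tool_rot: [-0.0, 0.993, 0.118, -0.002]
contact_force: [-0.1, -0.1, -0.2]
gripper_width: 0.586
grasp_force: 0.0
```

```bash
python3 -c "
from h import *
to((.4675,.0035,.112),.235)
s=grab_frame('side')
cv2.imwrite('pics/c4.png',cv2.resize(s['color'][120:270,180:380],(800,600),interpolation=3))"
```

```text
t 8.1333 pos [0.4683 0.004  0.1612] d cm [-0.08  0.04  4.92] rot [-0.001  0.003  0.001] F [-0.1 -0.1 -0.2] j [-0.15 -0.28  2.04 -0.    1.39  1.18] g 0.5857122580895379 0.0
```

View pics/c4.png

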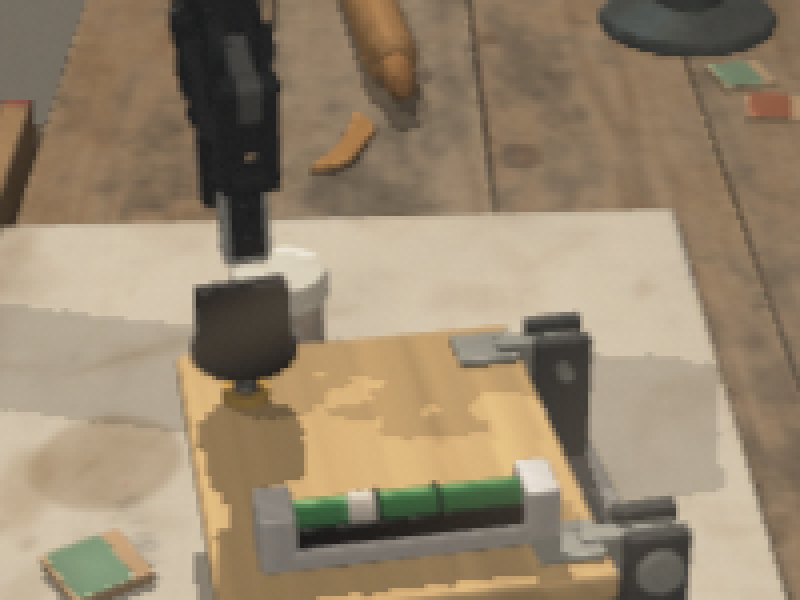

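Fingers are centred over the grip bar (bar at crop (240,310)). Descend and close.

Call:
jog_arm(
  moves=[
    [[5, -0.1, 0, 1.5, 0, 0, 0], [5, 0, 0, 1.5, 0, 0, 0], [5, 0, 0, 1.5, 0, 0, 0], [5, 0, 0, 0.2, 0, 0, 0], [5, 0, 0, 0, 0, 0, 0], [1, 0, 0, 0, 0, 0, 0], [1, 0, 0, 0, 0, 0, 0], [1, 0, 0, 0, 0, 0, 0], [1, 0, 0, 0, 0, 0, 0], [1, 0, 0, 0, 0, 0, 0], [1, 0, 0, 0, 0, 0, 0], [1, 0, 0, 0, 0, 0, 0]],
  ],
)

```text
time: 9.18
tool_pos: [0.4688, 0.0046, 0.1171]
tool_rot: [-0.001, 0.993, 0.118, 0.001]
contact_force: [-0.1, 5.4, 3.4]
gripper_width: 0.144
grasp_force: 61.7
```

```bash
python3 -c "
from h import *
to((.4675,.0035,.106),.235)"
```

```text
t 9.1833 pos [0.4688 0.0046 0.1171] d cm [-0.15  0.07  1.11] rot [-0.002 -0.003  0.001] F [-0.1  5.4  3.4] j [-0.15 -0.24  2.08  0.    1.3   1.18] g 0.1439574976160582 61.71666741371155
```

Call:
jog_arm(
  moves=[
    [[1, 0, 0, 0.2, 0, 0, 0], [1, 0, 0, 0.2, 0, 0, 0], [1, 0, 0, 0.2, 0, 0, 0], [1, 0, 0, 0, 0, 0, 0], [1, 0, 0, 0, 0, 0, 0]],
  ],
)

```text
time: 9.6
tool_pos: [0.4676, 0.0043, 0.1117]
tool_rot: [-0.001, 0.993, 0.118, -0.001]
contact_force: [-10.9, 4.4, 13.5]
gripper_width: 0.145
grasp_force: 62.8
```

Call:
jog_arm(
  moves=[
    [[1, 0, 0, 0.2, 0, 0, 0], [1, 0, 0, 0.1, 0, 0, 0], [1, 0, 0, 0, 0, 0, 0], [1, 0, 0, 0, 0, 0, 0]],
  ],
)

```text
time: 9.93
tool_pos: [0.4665, 0.0043, 0.1083]
tool_rot: [-0.001, 0.993, 0.118, -0.002]
contact_force: [-13.7, 2.8, 14.3]
gripper_width: 0.147
grasp_force: 63.3
```

Call:
jog_arm(
  moves=[
    [[1, -0.1, 0, 0.1, 0, 0, 0], [1, -0.1, 0, 0.1, 0, 0, 0], [1, 0, 0, 0, 0, 0, 0], [1, 0, 0, 0, 0, 0, 0]],
  ],
)

```text
time: 10.27
tool_pos: [0.4664, 0.0042, 0.108]
tool_rot: [-0.001, 0.993, 0.118, 0.0]
contact_force: [-11.6, 5.5, 16.8]
gripper_width: 0.149
grasp_force: 63.9
```

```bash
cat >> h.py <<'E'
def bub(tag=None):
    s=grab_frame('side');t=grab_frame('top')
    for f,n in((s,'side'),(t,'top')):
        r=regions_of('bubble',f);l=recognise('level_mid',f)
        print(n,[(round(x['p'],2),np.round(x['rect'],1),back(f,x['pixels']).mean(0).round(4)) for x in r[:2]],[np.round(x['rect'],1) for x in l[:1]])
    if tag:cv2.imwrite(f'pics/{tag}.png',cv2.resize(np.hstack([s['color'][190:290,180:330],t['color'][160:260,270:420]]),(800,267),interpolation=3))
    to((.4675,.0035,.106),.235)
E
python3 -c "
from h import *
bub('c5')"
```

```text
side [(0.59, array([294. , 246.1,   6.7,  11.1]), array([ 0.5635, -0.1094,  0.092 ]))] [array([285.6, 240.4, 122.6,  89.8])]
top [] [array([320.5, 214.8, 116.6, 106.9])]
t 10.5667 pos [0.4664 0.0042 0.108 ] d cm [0.09 0.09 0.2 ] rot [-0.003 -0.001  0.001] F [-11.6   5.6  17.6] j [-0.15 -0.23  2.09  0.    1.28  1.18] g 0.1470250569992994 63.86601448059082
```

View pics/c5.png

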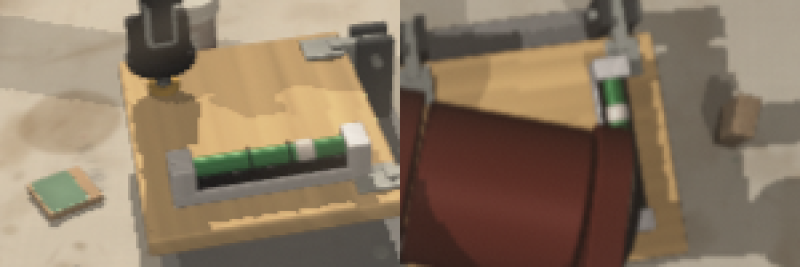

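The bubble (side crop (304,149), px 294,246) is hinge-side of the ring, about −21 mm; the foot is on the pad. Turn clockwise.

Call:
jog_arm(
  moves=[
    [[1, 0, 0, 0, 0, 0, 0.06], [1, 0, 0, 0, 0, 0, 0.06], [1, 0, 0, 0, 0, 0, 0.06], [1, 0, 0, 0, 0, 0, 0.06], [1, 0, 0, 0, 0, 0, 0.06], [1, 0, 0, 0, 0, 0, 0.06], [1, 0, 0, 0, 0, 0, 0.06], [1, 0, 0, 0, 0, 0, 0.06], [1, 0, 0, 0, 0, 0, 0], [1, 0, 0, 0, 0, 0, 0]],
  ],
)

```text
time: 11.4
tool_pos: [0.4668, 0.0043, 0.1079]
tool_rot: [-0.002, 0.993, -0.122, 0.0]
contact_force: [-9.0, 5.9, 15.1]
gripper_width: 0.145
grasp_force: 63.6
```

```bash
python3 -c "
from h import *
bub()"
```

```text
side [(0.57, array([242.1, 208.6,  30.1,  26.5]), array([ 0.4662, -0.005 ,  0.1024]))] [array([283.6, 240.4, 117.7,  88.6])]
top [] [array([322.4, 214.5, 114.5, 105.2])]
t 11.7 pos [0.4668 0.0043 0.1079] d cm [0.09 0.06 0.19] rot [-0.003 -0.001 -0.479] F [-8.4  6.9 15.7] j [-0.15 -0.23  2.09  0.    1.28  1.66] g 0.146294694889823 63.55963468551636
```

```bash
cat >> h.py <<'E'
def prof(tag=None):
    f=grab_frame('side');c=f['color'].astype(float)
    o=np.array([.5423,-.1098,.092]);ux=np.array([np.cos(.166),np.sin(.166),0])
    for s in range(-52,53,2):
        p=f['R']@(o+ux*s/1000)+f['t'];u=p[0]/p[2]*f['fx']+f['cx'];v=p[1]/p[2]*f['fy']+f['cy']
        w=[cv2.getRectSubPix(f['color'],(1,1),(u,v+k))[0,0] for k in(-2,0,2)];w=np.mean(w,0)
        print(s,'%.1f,%.1f'%(u,v),w.round().astype(int)) if s%2==0 else 0
    if tag:cv2.imwrite(f'pics/{tag}.png',cv2.resize(f['color'][200:290,200:340],(800,514),interpolation=3))
E
python3 -c "
from h import *
prof('c6')"
```

```text
-52 251.2,249.7 [119 129 135]
-50 252.4,249.5 [ 94 121 111]
-48 253.5,249.4 [ 78 118  92]
-46 254.7,249.2 [ 76 120  89]
-44 255.9,249.1 [ 77 120  90]
-42 257.0,248.9 [ 76 119  90]
-40 258.2,248.8 [ 77 119  89]
-38 259.4,248.6 [ 76 119  88]
-36 260.5,248.5 [ 80 125  96]
-34 261.7,248.3 [ 87 133 105]
-32 262.9,248.2 [ 87 134 107]
-30 264.0,248.0 [ 85 131 106]
-28 265.2,247.9 [ 83 130 102]
-26 266.4,247.7 [ 83 129 100]
-24 267.5,247.6 [ 85 132 104]
-22 268.7,247.4 [ 87 133 104]
-20 269.8,247.3 [ 88 134 105]
-18 271.0,247.1 [ 86 132 106]
-16 272.2,247.0 [ 72 110  84]
-14 273.3,246.8 [65 96 78]
-12 274.5,246.7 [ 78 119  96]
-10 275.6,246.5 [ 85 132 102]
-8 276.8,246.4 [ 86 133 103]
-6 277.9,246.2 [ 85 131 104]
-4 279.1,246.1 [ 81 126  99]
-2 280.2,245.9 [ 80 125  95]
0 281.4,245.8 [ 83 130 100]
2 282.5,245.6 [ 85 131 101]
4 283.7,245.5 [ 89 135 104]
6 284.8,245.3 [102 140 118]
8 286.0,245.2 [143 165 169]
10 287.1,245.0 [147 162 175]
12 288.3,244.9 [119 132 142]
14 289.4,244.7 [137 152 163]
16 290.6,244.6 [155 172 185]
18 291.7,244.4 [134 158 164]
20 292.9,244.3 [ 96 133 118]
22 294.0,244.2 [ 78 123  93]
24 295.2,244.0 [ 79 123  92]
26 296.3,243.9 [ 83 128  97]
28 297.4,243.7 [ 84 129  98]
30 298.6,243.6 [ 83 127  99]
32 299.7,243.4 [ 80 124  96]
34 300.9,243.3 [ 78 120  92]
36 302.0,243.1 [ 79 122  93]
38 303.1,243.0 [ 81 125  94]
40 304.3,242.8 [ 83 127  96]
42 305.4,242.7 [ 83 127  99]
44 306.5,242.5 [ 81 123  96]
46 307.7,242.4 [ 81 118  89]
48 308.8,242.2 [113 137 126]
50 309.9,242.1 [177 189 195]
52 311.1,242.0 [204 214 220]
```

View pics/c6.png

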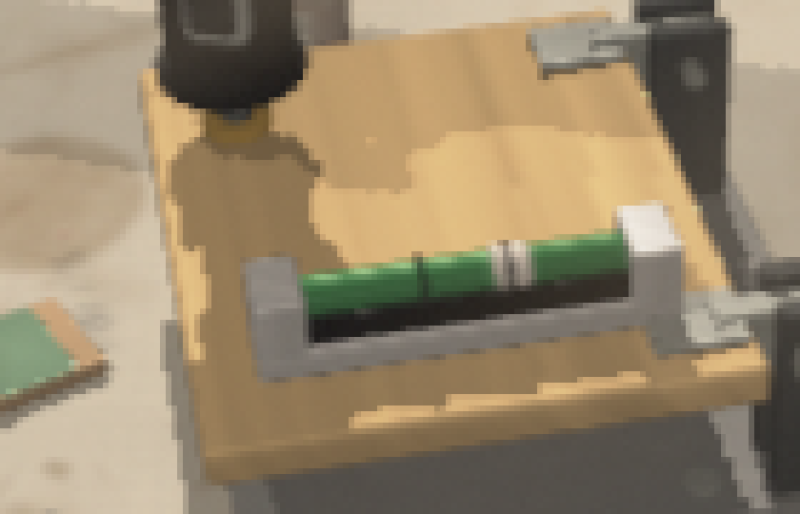

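The rings sit at crop (420,275) and (513,262); the bubble is on the hinge-side ring, about −14 mm. About 0.72 rad more is needed.

Call:
jog_arm(
  moves=[
    [[1, 0, 0, 0, 0, 0, 0.06], [1, 0, 0, 0, 0, 0, 0.06], [1, 0, 0, 0, 0, 0, 0.06], [1, 0, 0, 0, 0, 0, 0.06], [1, 0, 0, 0, 0, 0, 0.06], [1, 0, 0, 0, 0, 0, 0.06], [1, 0, 0, 0, 0, 0, 0.06], [1, 0, 0, 0, 0, 0, 0.06], [1, 0, 0, 0, 0, 0, 0.06], [1, 0, 0, 0, 0, 0, 0.06], [1, 0, 0, 0, 0, 0, 0.06], [1, 0, 0, 0, 0, 0, 0.06], [1, 0, 0, 0, 0, 0, 0], [1, 0, 0, 0, 0, 0, 0]],
  ],
)

```text
time: 12.92
tool_pos: [0.4674, 0.0044, 0.1079]
tool_rot: [-0.002, 0.886, -0.464, 0.0]
contact_force: [-5.2, 7.3, 14.2]
gripper_width: 0.146
grasp_force: 63.2
```

```bash
python3 -c "
from h import *
prof('c7');to((.4675,.0035,.106),.235)" | grep -E "^(-[0-9] |-1|-2|[0-9] |1|2|t)"
```

```text
-28 265.2,247.9 [ 73 116  76]
-26 266.4,247.7 [ 72 114  75]
-24 267.5,247.6 [ 73 116  77]
-22 268.7,247.4 [ 76 119  80]
-20 269.8,247.3 [ 79 123  83]
-18 271.0,247.1 [ 81 124  85]
-16 272.2,247.0 [ 75 115  77]
-14 273.3,246.8 [59 88 61]
-12 274.5,246.7 [63 96 67]
-10 275.6,246.5 [ 74 115  79]
-8 276.8,246.4 [ 84 125  89]
-6 277.9,246.2 [110 140 125]
-4 279.1,246.1 [144 161 169]
-2 280.2,245.9 [154 169 181]
0 281.4,245.8 [154 170 182]
2 282.5,245.6 [156 171 184]
4 283.7,245.5 [148 166 176]
6 284.8,245.3 [116 144 135]
8 286.0,245.2 [ 85 127  93]
10 287.1,245.0 [ 74 115  80]
12 288.3,244.9 [61 90 65]
14 289.4,244.7 [61 92 68]
16 290.6,244.6 [ 72 111  79]
18 291.7,244.4 [ 75 118  83]
20 292.9,244.3 [ 78 120  85]
22 294.0,244.2 [ 78 120  86]
24 295.2,244.0 [ 76 119  83]
26 296.3,243.9 [ 73 115  81]
28 297.4,243.7 [ 73 114  80]
t 12.9667 pos [0.4674 0.0044 0.1079] d cm [0.08 0.04 0.19] rot [-0.004 -0.002 -1.199] F [-5.8  6.5 13. ] j [-0.15 -0.23  2.09  0.    1.28  2.38] g 0.14401779343953416 63.22395443916321
```

View pics/c7.png

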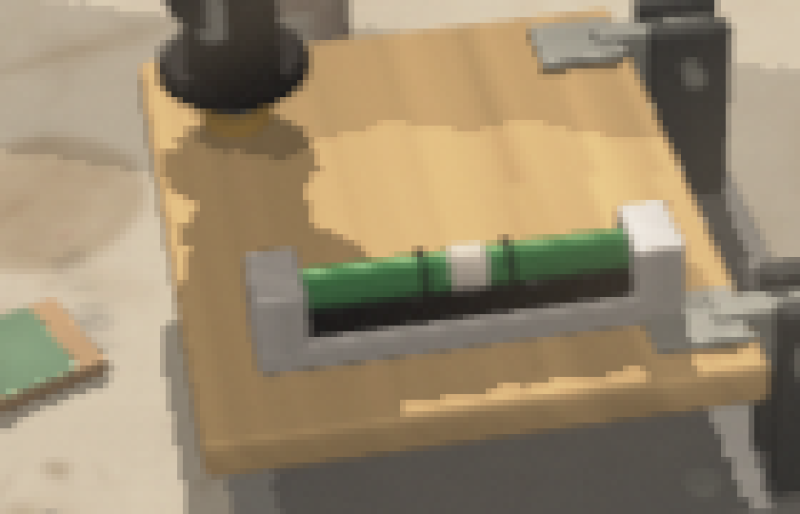

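The bubble (crop (468,267)) sits midway between the rings at (421,272) and (510,258). Press slightly firmer, settle, and verify.

Call:
jog_arm(
  moves=[
    [[1, 0, 0, 0.1, 0, 0, 0], [1, 0, 0, 0, 0, 0, 0], [1, 0, 0, 0, 0, 0, 0], [1, 0, 0, 0, 0, 0, 0], [1, 0, 0, 0, 0, 0, 0]],
  ],
)

```text
time: 13.38
tool_pos: [0.4675, 0.0044, 0.1078]
tool_rot: [-0.002, 0.886, -0.464, 0.0]
contact_force: [-8.2, 7.5, 17.7]
gripper_width: 0.147
grasp_force: 64.0
```

```bash
python3 -c "
from h import *
prof();to((.4675,.0035,.106),.235)" | grep -E "^(-[0-9] |-1|[0-9] |1|t)"
```

```text
-18 271.0,247.1 [ 82 126  87]
-16 272.2,247.0 [ 76 116  79]
-14 273.3,246.8 [59 88 62]
-12 274.5,246.7 [63 96 67]
-10 275.6,246.5 [ 73 114  78]
-8 276.8,246.4 [ 82 125  87]
-6 277.9,246.2 [103 137 114]
-4 279.1,246.1 [143 162 168]
-2 280.2,245.9 [155 170 182]
0 281.4,245.8 [155 170 182]
2 282.5,245.6 [155 171 183]
4 283.7,245.5 [151 167 180]
6 284.8,245.3 [123 148 145]
8 286.0,245.2 [ 88 128  97]
10 287.1,245.0 [ 74 115  79]
12 288.3,244.9 [60 89 64]
14 289.4,244.7 [61 91 68]
16 290.6,244.6 [ 71 110  78]
18 291.7,244.4 [ 74 116  82]
t 13.4333 pos [0.4674 0.0044 0.1078] d cm [0.07 0.05 0.18] rot [-4.000e-03 -1.000e-03 -1.199e+00] F [-7.6  6.9 18.3] j [-0.15 -0.23  2.09  0.    1.28  2.38] g 0.1450264442660439 63.97738695144653
```

```bash
python3 -c "
from plant import *
print(job_done())"
```

```text
the job is handed in; nothing more can be done
None
```

The hinge pin is pushed home, and the job is handed in with the knob still gripped and pressed (about 18 N down) and the bubble centred between its rings to about 1 mm; the hand-in returned no verdict.

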